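Get the stain-remover tin out from behind the laundry bottles

TASK

First clear the blue, green and yellow bottles out of the way, so that all three stand together in the grey waiting tray; then bring the red-lidded tin from behind them and stand it in the middle of the cork mat. With the tin there, put every bottle back in the middle of the coaster of its own colour. Never tip a bottle or the tin over, leave the steel jug where it stands, and finish with the bottles and the tin upright and let go.

Things in the scene. Friction and masses are not known exactly. Their poses are not given: they have to be found in the camera images.
- bottle_blue: blue round laundry bottle, upright, loose, 0.3-0.65 kg, 150 mm tall: body 54 mm across up to 92 mm, shoulder sloping in up to 107 mm, white straight cap 34 mm across from 110 to 150 mm (good grip from above). Origin: centre of underside, z up. Starts on the blue coaster. The bottles stand left, right and in front of the tin, 70 mm from it centre to centre.
- coaster_blue: blue round flat coaster, 76 mm across, 4 mm thick, fixed, the place of the blue bottle. Origin: centre of its underside, which is 6 mm above the counter (the coasters lie in a low plywood organiser, with floor 6 mm thick and 24 mm high rims at its back and sides).
- bottle_green: green round laundry bottle, upright, loose, 0.3-0.65 kg, 150 mm tall: body 54 mm across up to 92 mm, shoulder sloping in up to 107 mm, white straight cap 34 mm across from 110 to 150 mm (good grip from above). Origin: centre of underside, z up. Starts on the green coaster. The bottles stand left, right and in front of the tin, 70 mm from it centre to centre.
- coaster_green: green round flat coaster, 76 mm across, 4 mm thick, fixed, the place of the green bottle. Origin: centre of its underside, which is 6 mm above the counter (the coasters lie in a low plywood organiser, with floor 6 mm thick and 24 mm high rims at its back and sides).
- bottle_yellow: yellow round laundry bottle, upright, loose, 0.3-0.65 kg, 150 mm tall: body 54 mm across up to 92 mm, shoulder sloping in up to 107 mm, white straight cap 34 mm across from 110 to 150 mm (good grip from above). Origin: centre of underside, z up. Starts on the yellow coaster. The bottles stand left, right and in front of the tin, 70 mm from it centre to centre.
- coaster_yellow: yellow round flat coaster, 76 mm across, 4 mm thick, fixed, the place of the yellow bottle. Origin: centre of its underside, which is 6 mm above the counter (the coasters lie in a low plywood organiser, with floor 6 mm thick and 24 mm high rims at its back and sides).
- tin: low round steel tin with a red lid, 58 mm across, 48 mm tall, 0.18 kg, loose, standing on the 6 mm floor of the organiser, behind and between the bottles. Origin: centre of its underside, z up. The organiser's nearest rim, 24 mm high, runs 64 mm from the tin's centre on its far side.
- tray: empty grey waiting tray, fixed, flat and shallow, 290 mm long (its x axis) by 110 mm wide (its y axis), outer sizes, walls 4 mm thick and 14 mm high, floor 4 mm thick, to the robot's left or right; room for the three bottles in a row, about 85 mm apart. Origin: centre of its underside.
- mat: round cork mat, 120 mm across, 6 mm thick, fixed, empty, on the other side from the tray. Origin: centre of its underside.
- jug: bystander: polished steel lidded jug, about 86 mm across (137 mm over handle and spout), 113 mm tall, loose, 0.6 kg, standing beyond the tray or mat on the far side. Origin: centre of its underside; its handle is at +x.

How it is judged:
By the outcome, as a careful person would: the job done as asked, in the order asked, and still so for the second after the job is handed in, with the robot touching nothing.
It also fails if it takes over 141 s, if anything falls off the work surface, if the arm or the gripper's body presses on something with over 40 N, if the wrist force passes 120 N, or if a joint passes its speed limit or range.

ROBOT

A 6-joint arm with a two-finger parallel gripper is mounted at the origin on the work surface. World frame = base frame: x ahead of the robot, y to its left, z up, the work surface at z = 0. Lengths are in m, angles in degrees, forces in N, time in s.
With the tool pointing down it reaches from about 0.3 to 0.75 m from the base axis. Payload 8.5 kg.
Tool frame: the origin (TCP) lies midway between the tips of the shut fingers; the grasp point (between the pads) lies 19 mm behind it; z points along the fingers, y is the line along which they close (so a half turn about z gives the same grasp; the last joint's range is limited). The gripper opens to 85 mm and grips with 20 to 120 N. Pads are 22 mm wide; open, the fingers measure 114 mm over their backs; the gripper's body (76 mm by 85 mm) begins 54 mm behind the grasp point. The pads swing forward as they close: fully open they stand 13 mm farther back than shut.
Start: joints at [62.894, 21.807, 74.336, -0, 83.858, -12.336], TCP at [0.14, 0.532, 0.231] pointing down, gripper open.
Joint ranges: [-178.18, 178.18], [-50.72, 133.34], [12.68, 142.11], [-81.47, 261.47], [9.98, 163.14], [-165.26, 165.26]. Speed limits (degrees/s): [136.94, 136.94, 180, 180, 180, 180].

INTERFACE

Orientations are given as a 3x3 rotation matrix whose columns are the frame's x, y, z axes.
In Python, from rig import env, get_image, close_job gives the robot as it stands.
- The arm moves only by the tool step_arm, never from a script. Its argument "targets" is a list of rows, each a list of 2 entries, a list of its own where there are three numbers: the shift along the tool's x, y, z as a fraction of full scale, then the turn, a rotation vector about the tool's x, y, z as a fraction of full scale. In form: [[[x, y, z], [wx, wy, wz]], ...]. A call has 1 to 10 rows; each row is the pose to reach, as a shift and turn from the pose commanded when the call began, along the tool's axes at that moment; what a row does not reach only later rows make up. Full scale, the value 1, is 0.3 m for a shift and 45 degrees for a turn. A row lasts 1/12 s, in which the tool goes at most 41.7 mm and 7.16 degrees, less where a joint would pass 70% of its speed; a pose out of reach is approached as far as the arm can. A call with a number of a shift or a turn outside -1 to 1 is refused whole. A call with a gripper value outside its range is refused whole. "jaw" is the finger opening in mm, from 0 to 85.4, set as the call begins (left out, the last holds). The fingers move at their own pace and stop on an object; "grip_force" is the grip in N (left out, the last holds). Time passes only in rows, so rows that repeat a pose let the fingers close. It gives the time, the measured TCP pose, the force, the opening and the grip force at its end, in the units of the state.
- env.observe(): the state, without advancing time (a new reading comes with each control period).
- get_image(name): name is "scene" or "top" or "wrist"; returns a dict with "img" (420x560x3 uint8, red, green, blue), "z_map" (420x560 float32, m along the optical axis (not along the pixel's ray), 0 where there is no reading), "intrinsics" (3x3 intrinsics, pixels), "rvec" (rotation vector, rad) and "tvec" (3), from world to camera coordinates, as OpenCV has them. Camera axes: x right, y down, z forward; pixel columns grow to the right and rows downward; lengths in m; the calibration is good to about 2 mm. A picture is of the moment at which its call begins.
- close_job(): hands the job in; it is judged then, once.
The state is a dict: "time_s": time; "q": joint angles; "qvel": joint speeds; "joint_efforts": joint torques, N m; "position": TCP position; "tool_rot": TCP orientation; "ft_force": force on the tool from outside, world axes, zero at the start; "wrist_torque": the same for the moment, N m; "grip_width": finger opening in m; "gripper_force": force on a finger pad.
Only numpy, scipy, OpenCV 4.12 (cv2) and the standard library are available. Lean on these libraries where they do the work, as an engineer would, in place of code of your own. Each camera call takes 0.05 s, during which the arm holds its last target. There are 200 camera calls.

## Working session

There is one attempt and no reset: what is moved stays moved. The work goes in short steps, Python scripts to look and compute and a tool call to move; the robot and the scene stay as the last step left them, time stands still between calls to the robot, and variables do not carry over. Pictures are saved under pics/ and viewed, at most 14 in all, crops included, and the job is handed in when it is done.

Besides the shell and the picture viewer there is one more tool, called after "Request:" in YAML: its name, and indented under it one key for each argument. step_arm: Moves the arm, as the interface text tells. Its arguments: {"type":"object","properties":{"targets":{"type":"array","items":{"type":"array"}},"jaw":{"type":"number"},"grip_force":{"type":"number"}},"required":["targets"]}

```bash
mkdir -p pics; cat > h.py <<'E'
import numpy as np, cv2
from rig import env, get_image, close_job
def save(d,fn): cv2.imwrite('pics/'+fn, cv2.cvtColor(d['img'],cv2.COLOR_RGB2BGR))
def world(d):
    K=np.array(d['intrinsics']);R=cv2.Rodrigues(np.array(d['rvec'],float))[0];t=np.array(d['tvec'],float).ravel()
    z=d['z_map'];v,u=np.indices(z.shape)
    c=np.stack([(u-K[0,2])/K[0,0]*z,(v-K[1,2])/K[1,1]*z,z],-1)
    w=(c-t)@R; w[z<=0]=np.nan
    return w
E
python3 - <<'E'
from h import *
for n in ('top','scene'):
    d=get_image(n); save(d,n+'0.png'); np.savez(n+'0.npz',**d)
o=env.observe(); print(o['position'],o['tool_rot'],o['time_s'])
E
```

```text
[0.14010184 0.53159784 0.23076281] [[-9.66955537e-01  2.54944305e-01 -6.24919000e-04]
 [ 2.54944886e-01  9.66954881e-01 -1.16776250e-03]
 [ 3.06554077e-04 -1.28849432e-03 -9.99999123e-01]] 0.1
```

View pics/top0.png

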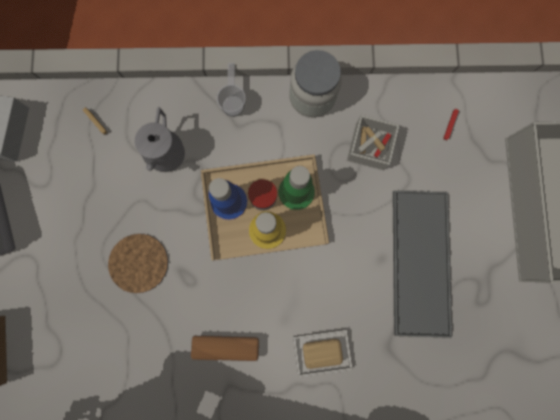

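View pics/scene0.png

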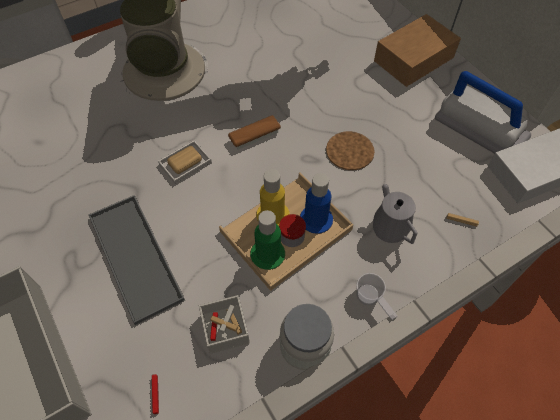

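The top view shows the organiser at about (265,207), with the blue bottle at (225,195), green at (298,185), yellow at (266,228) and the tin at (262,194). The mat is at (138,263), the tray at (421,263) and the jug at (155,140). Next I'll measure their positions.

```bash
python3 - <<'E'
from h import *
for n in ('top','scene'):
    d=dict(np.load(n+'0.npz')); w=world(d); im=d['img'].astype(int); R,G,B=im[...,0],im[...,1],im[...,2]
    hsv=cv2.cvtColor(d['img'],cv2.COLOR_RGB2HSV); H,S,V=[hsv[...,i].astype(int) for i in range(3)]
    z=w[...,2]
    org=(w[...,0]>.3)&(w[...,0]<.75)
    def rep(nm,m):
        k,l,st,c=cv2.connectedComponentsWithStats(m.astype(np.uint8))
        for i in range(1,k):
            if st[i,4]>40:
                p=w[l==i]; (r,s,a)=cv2.minAreaRect((p[:,:2]*1000).astype(np.float32))
                (cc,rad)=cv2.minEnclosingCircle((p[:,:2]*1000).astype(np.float32))
                print(n,nm,st[i,4],'px',c[i].round(),'mean',p.mean(0).round(4),'rect',np.round(r,1),np.round(s,1),round(a,1),'circ',np.round(cc,1),round(rad,1))
    rep('cap',(z>.150)&(z<.17)&org)
    rep('tinlid',(z>.045)&(z<.062)&(R>90)&(S>150)&((H<8)|(H>172)))
    rep('mat',(z>.002)&(z<.02)&(H>3)&(H<20)&(S>90))
    rep('traywall',(z>.009)&(z<.022)&(w[...,1]<-.15)&(S<60))
    rep('dark',(V<90)&(S<60)&(z<.02)&(w[...,1]<-.15)&(z>-.01))
    rep('jugtop',(z>.09)&(z<.125))
    for nm,h0,h1 in(('blue',105,125),('green',45,80),('yellow',22,32)):
        rep('coaster '+nm,(z>.004)&(z<.016)&(H>h0)&(H<h1)&(S>120))
    ok=np.isfinite(z)&(abs(z)<.01); print('counter z',np.median(z[ok]))
E
```

```text
top cap 315 px [299. 175.] mean [ 0.6394 -0.0491  0.1605] rect [640.  -49.3] [32.4 32.5] 41.1 circ [640.5 -49.2] 17.0
top cap 323 px [219. 187.] mean [0.6206 0.0873 0.1604] rect [621.4  87.9] [32.8 32.3] 44.2 circ [620.9  87.8] 16.9
top cap 321 px [266. 222.] mean [0.5609 0.0095 0.1605] rect [561.    9.6] [31.8 33.3] 89.5 circ [561.3   9.5] 16.9
top tinlid 288 px [266. 198.] mean [0.6191 0.0106 0.0549] rect [619.4   9.6] [29.1 53. ] 37.5 circ [627.3  15.7] 26.5
top mat 107 px [ 95. 120.] mean [0.7973 0.3659 0.0137] rect [797.8 366.4] [64.1  7.6] 39.9 circ [798.1 366. ] 32.1
top mat 2604 px [138. 263.] mean [0.5003 0.2704 0.0069] rect [500.7 270.7] [115.5 112. ] 89.0 circ [501.4 270.6] 58.3
top mat 295 px [  2. 350.] mean [0.3391 0.5246 0.0133] rect [339.9 524.2] [122.7   7.3] 6.2 circ [339.8 524.7] 61.4
top traywall 617 px [450.  70.] mean [ 0.8964 -0.3863  0.0157] rect [ 896.7 -388.1] [471.3   4.3] 89.9 circ [ 897.1 -388.1] 235.7
top traywall 81 px [377. 127.] mean [ 0.7717 -0.2223  0.0158] rect [ 772.4 -221.9] [67.7  7.6] 68.6 circ [ 771.  -221.3] 33.9
top traywall 542 px [516. 208
[... 7031 characters left out ...]
 42. ] 50.3 circ [624.2  88.4] 26.9
scene jugtop 367 px [267. 236.] mean [ 0.6533 -0.0546  0.1061] rect [646.4 -51.5] [52.7 43.5] 57.0 circ [642.8 -48.8] 27.2
scene jugtop 837 px [ 44. 342.] mean [ 0.617  -0.5023  0.0975] rect [ 599.8 -519.3] [ 53.  302.3] 89.6 circ [ 600.3 -516.1] 151.8
scene jugtop 2014 px [307. 329.] mean [ 0.8544 -0.0931  0.1119] rect [853.5 -91.4] [89.1 89.1] 9.6 circ [851.2 -90.7] 46.9
scene coaster blue 257 px [318. 224.] mean [0.6402 0.0838 0.0096] rect [631.7  83.2] [73.3 59.8] 51.0 circ [626.1  87.8] 37.6
scene coaster green 311 px [267. 259.] mean [ 0.6543 -0.0593  0.0096] rect [648.8 -53.5] [71.9 57.9] 60.0 circ [642.6 -50.2] 37.3
counter z -0.0005662753399525401
```

Request:
step_arm:
  targets:
    - [[-0.1, -0.07, 0], [0, 0, -0.1]]
    - [[-0.2, -0.14, 0], [0, 0, -0.2]]
    - [[-0.3, -0.21, 0], [0, 0, -0.328]]
    - [[-0.4, -0.29, 0], [0, 0, -0.328]]
    - [[-0.5, -0.36, 0], [0, 0, -0.328]]
    - [[-0.6, -0.44, 0], [0, 0, -0.328]]
    - [[-0.7, -0.51, 0], [0, 0, -0.328]]
    - [[-0.8, -0.59, 0], [0, 0, -0.328]]
    - [[-0.898, -0.659, 0], [0, 0, -0.328]]
    - [[-0.898, -0.659, 0], [0, 0, -0.328]]
  jaw: 65
  grip_force: 60

```text
time_s: 0.93
position: [0.3535, 0.2682, 0.2311]
tool_rot: [[-1.0, 0.006, 0.001], [0.006, 1.0, -0.001], [-0.001, -0.001, -1.0]]
ft_force: [0.3, 0.5, 0.3]
grip_width: 0.0649
gripper_force: 0.0
```

Request:
step_arm:
  targets:
    - [[-0.1, -0.12, 0], [0, 0, 0]]
    - [[-0.2, -0.24, 0], [0, 0, 0]]
    - [[-0.3, -0.36, 0], [0, 0, 0]]
    - [[-0.4, -0.48, 0], [0, 0, 0]]
    - [[-0.5, -0.6, 0], [0, 0, 0]]
    - [[-0.6, -0.73, 0], [0, 0, 0]]
    - [[-0.697, -0.86, 0], [0, 0, 0]]
    - [[-0.697, -0.86, 0], [0, 0, 0]]
    - [[-0.697, -0.86, 0], [0, 0, 0]]
    - [[-0.697, -0.86, 0], [0, 0, 0]]

```text
time_s: 1.77
position: [0.5599, 0.0125, 0.2303]
tool_rot: [[-1.0, 0.003, -0.002], [0.003, 1.0, 0.0], [0.002, 0.0, -1.0]]
ft_force: [-0.9, -0.1, 0.8]
grip_width: 0.065
gripper_force: 0.0
```

```bash
python3 - <<'E'
from h import *
o=env.observe(); print(o['position'],o['tool_rot'])
d=get_image('wrist'); save(d,'w1.png'); w=world(d)
z=w[...,2]
m=((z>.150)&(z<.172)).astype(np.uint8)
k,l,st,c=cv2.connectedComponentsWithStats(m)
for i in range(1,k):
    if st[i,4]>100:
        p=w[l==i]; print(st[i],c[i].round(),p.mean(0).round(4),cv2.minEnclosingCircle((p[:,:2]*1000).astype(np.float32)))
E
```

```text
[0.55991362 0.01254479 0.23025384] [[-9.99994400e-01  2.88006121e-03 -1.70446824e-03]
 [ 2.87935777e-03  9.99995769e-01  4.15016957e-04]
 [ 1.70565630e-03  4.10106859e-04 -9.99998461e-01]]
[ 247  194   55   56 2406] [274. 221.] [0.5602 0.0119 0.1589] ((561.5169067382812, 11.896427154541016), 16.874893188476562)
[396 281  25  34 246] [411. 296.] [0.6122 0.0999 0.1577] ((615.3148193359375, 98.85069274902344), 12.244319915771484)
[185 309  29  48 814] [201. 335.] [ 0.641  -0.038   0.1583] ((641.7136840820312, -43.592201232910156), 16.83757972717285)
```

Request:
step_arm:
  targets:
    - [[0, 0, 0.06], [0, 0, 0]]
    - [[0, 0, 0.12], [0, 0, 0]]
    - [[0, 0, 0.18], [0, 0, 0]]
    - [[0, 0, 0.24], [0, 0, 0]]
    - [[0, 0, 0.3], [0, 0, 0]]
    - [[0, 0, 0.355], [0, 0, 0]]
    - [[0, 0, 0.355], [0, 0, 0]]
    - [[0, 0, 0.355], [0, 0, 0]]

```text
time_s: 2.48
position: [0.5587, 0.015, 0.125]
tool_rot: [[-1.0, -0.001, -0.001], [-0.001, 1.0, 0.0], [0.001, 0.0, -1.0]]
ft_force: [-0.4, 0.1, 0.4]
grip_width: 0.0651
gripper_force: 0.0
```

Request:
step_arm:
  targets:
    - [[0, 0, 0], [0, 0, 0]]
    - [[0, 0, 0], [0, 0, 0]]
    - [[0, 0, 0], [0, 0, 0]]
    - [[0, 0, 0], [0, 0, 0]]
    - [[0, 0, 0], [0, 0, 0]]
    - [[0, 0, 0], [0, 0, 0]]
    - [[0, 0, 0], [0, 0, 0]]
  jaw: 20

```text
time_s: 3.07
position: [0.56, 0.0134, 0.1262]
tool_rot: [[-1.0, 0.0, 0.003], [0.0, 1.0, -0.001], [-0.003, -0.001, -1.0]]
ft_force: [-0.8, -2.3, 6.6]
grip_width: 0.0328
gripper_force: 59.6
```

Request:
step_arm:
  targets:
    - [[0, 0, -0.05], [0, 0, 0]]
    - [[0, 0, -0.12], [0, 0, 0]]
    - [[0, 0, -0.2], [0, 0, 0]]
    - [[0.05, -0.04, -0.25], [0, 0, 0]]
    - [[0.1, -0.1, -0.25], [0, 0, 0]]
    - [[0.15, -0.18, -0.25], [0, 0, 0]]
    - [[0.2, -0.26, -0.25], [0, 0, 0]]
    - [[0.24, -0.34, -0.25], [0, 0, 0]]
    - [[0.28, -0.42, -0.25], [0, 0, 0]]
    - [[0.3, -0.5, -0.25], [0, 0, 0]]

```text
time_s: 3.9
position: [0.4675, -0.1365, 0.1994]
tool_rot: [[-1.0, 0.0, -0.002], [0.0, 1.0, 0.001], [0.002, 0.001, -1.0]]
ft_force: [1.6, 0.4, -5.8]
grip_width: 0.0327
gripper_force: 60.7
```

Request:
step_arm:
  targets:
    - [[0.03, -0.07, 0], [0, 0, 0]]
    - [[0.07, -0.15, 0], [0, 0, 0]]
    - [[0.11, -0.23, 0], [0, 0, 0]]
    - [[0.15, -0.31, 0], [0, 0, 0]]
    - [[0.18, -0.39, 0], [0, 0, 0]]
    - [[0.2, -0.45, 0], [0, 0, 0]]
    - [[0.2, -0.5, 0], [0, 0, 0]]
    - [[0.2, -0.51, 0], [0, 0, 0]]
    - [[0.2, -0.51, 0], [0, 0, 0]]
    - [[0.2, -0.51, 0], [0, 0, 0]]

```text
time_s: 4.73
position: [0.4095, -0.2882, 0.1995]
tool_rot: [[-1.0, -0.0, -0.001], [-0.0, 1.0, 0.001], [0.001, 0.001, -1.0]]
ft_force: [-0.2, 1.1, -5.9]
grip_width: 0.0325
gripper_force: 61.0
```

```bash
python3 - <<'E'
from h import *
o=env.observe(); print(o['position'],o['ft_force'],o['grip_width'])
d=get_image('scene'); save(d,'s1.png')
E
```

```text
[ 0.40949102 -0.28819947  0.19949152] [-0.2469591   1.12291782 -5.87019333] 0.03245176440031463
```

View pics/s1.png

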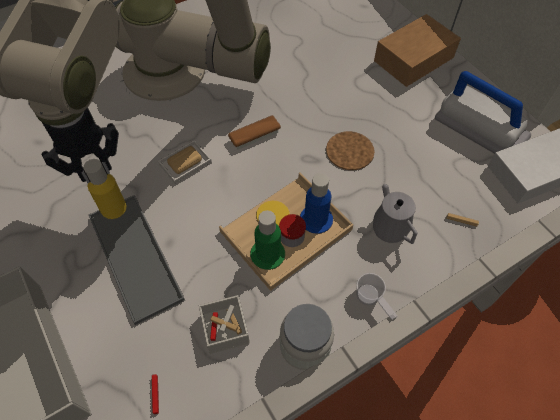

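The yellow bottle is held upright over the near end of the tray, with the bottle at about (105,195) in the image. Now I'll lower it.

Request:
step_arm:
  targets:
    - [[0, -0.02, 0.05], [0, 0, 0]]
    - [[0, -0.02, 0.1], [0, 0, 0]]
    - [[0, -0.02, 0.15], [0, 0, 0]]
    - [[0, -0.02, 0.19], [0, 0, 0]]
    - [[0, -0.02, 0.22], [0, 0, 0]]
    - [[0, -0.02, 0.24], [0, 0, 0]]
    - [[0, -0.02, 0.255], [0, 0, 0]]
    - [[0, -0.02, 0.265], [0, 0, 0]]
    - [[0, -0.02, 0.265], [0, 0, 0]]
    - [[0, -0.02, 0.265], [0, 0, 0]]

```text
time_s: 5.62
position: [0.4095, -0.2952, 0.1207]
tool_rot: [[-1.0, 0.0, 0.0], [0.0, 1.0, -0.001], [-0.0, -0.001, -1.0]]
ft_force: [0.5, 0.5, -4.4]
grip_width: 0.0325
gripper_force: 60.8
```

Request:
step_arm:
  targets:
    - [[0, 0, 0.003], [0, 0, 0]]
    - [[0, 0, 0.005], [0, 0, 0]]
    - [[0, 0, 0.005], [0, 0, 0]]

```text
time_s: 5.87
position: [0.4098, -0.2954, 0.1202]
tool_rot: [[-1.0, 0.0, 0.002], [0.0, 1.0, -0.002], [-0.002, -0.002, -1.0]]
ft_force: [-0.1, 2.2, 6.0]
grip_width: 0.0326
gripper_force: 61.9
```

Request:
step_arm:
  targets:
    - [[0, 0, 0], [0, 0, 0]]
    - [[0, 0, 0], [0, 0, 0]]
    - [[0, 0, 0], [0, 0, 0]]
    - [[0, 0, 0], [0, 0, 0]]
    - [[0, 0, 0], [0, 0, 0]]
    - [[0, 0, 0], [0, 0, 0]]
  jaw: 65

```text
time_s: 6.37
position: [0.4093, -0.2951, 0.1188]
tool_rot: [[-1.0, 0.0, 0.0], [0.0, 1.0, -0.0], [-0.0, -0.0, -1.0]]
ft_force: [0.2, -0.1, -0.2]
grip_width: 0.0651
gripper_force: 0.0
```

Request:
step_arm:
  targets:
    - [[0, 0, -0.06], [0, 0, 0]]
    - [[0, 0, -0.14], [0, 0, 0]]
    - [[0, 0, -0.24], [0, 0, 0]]
    - [[0, 0, -0.36], [0, 0, 0]]
    - [[0, 0, -0.36], [0, 0, 0]]
    - [[0, 0, -0.36], [0, 0, 0]]

```text
time_s: 6.87
position: [0.4097, -0.2955, 0.2283]
tool_rot: [[-1.0, 0.0, 0.003], [0.0, 1.0, -0.003], [-0.003, -0.003, -1.0]]
ft_force: [0.6, 0.2, -1.2]
grip_width: 0.0649
gripper_force: 0.0
```

Request:
step_arm:
  targets:
    - [[-0.1, 0.1, 0], [0, 0, 0]]
    - [[-0.2, 0.21, 0], [0, 0, 0]]
    - [[-0.3, 0.32, 0], [0, 0, 0]]
    - [[-0.4, 0.43, 0], [0, 0, 0]]
    - [[-0.5, 0.53, 0], [0, 0, 0]]
    - [[-0.6, 0.63, 0], [0, 0, 0]]
    - [[-0.7, 0.74, 0], [0, 0, 0]]
    - [[-0.773, 0.823, 0], [0, 0, 0]]
    - [[-0.773, 0.823, 0], [0, 0, 0]]
    - [[-0.773, 0.823, 0], [0, 0, 0]]

```text
time_s: 7.7
position: [0.6418, -0.046, 0.2244]
tool_rot: [[-1.0, -0.003, -0.003], [-0.003, 1.0, 0.001], [0.003, 0.001, -1.0]]
ft_force: [-0.3, -0.1, -0.4]
grip_width: 0.0649
gripper_force: 0.0
```

Request:
step_arm:
  targets:
    - [[0, 0, 0], [0, 0, 0]]
    - [[0, 0, 0], [0, 0, 0]]

```text
time_s: 7.87
position: [0.6405, -0.0493, 0.2262]
tool_rot: [[-1.0, 0.001, -0.001], [0.001, 1.0, 0.0], [0.001, 0.0, -1.0]]
ft_force: [0.1, -0.1, -0.1]
grip_width: 0.065
gripper_force: 0.0
```

```bash
cat > caps.py <<'E'
from h import *
o=env.observe(); print(o['position'].round(4))
for n in ('wrist','top'):
    d=get_image(n); w=world(d); z=w[...,2]
    m=((z>.143)&(z<.172)).astype(np.uint8)
    k,l,st,c=cv2.connectedComponentsWithStats(m)
    for i in range(1,k):
        if st[i,4]>200:
            p=w[l==i]; cc,r=cv2.minEnclosingCircle((p[:,:2]*1000).astype(np.float32))
            if r<22: print(n,c[i].round(),p.mean(0).round(4),np.round(cc,1),round(r,1))
E
python3 caps.py
```

```text
[ 0.6405 -0.0493  0.2262]
wrist [510. 189.] [0.6204 0.0867 0.1572] [622.   89.8] 17.4
wrist [279. 220.] [ 0.6387 -0.0473  0.1582] [640.9 -47.2] 17.0
top [300. 173.] [ 0.643  -0.0501  0.1608] [640.3 -49.2] 16.8
top [217. 187.] [0.6211 0.0911 0.1602] [621.4  88.4] 16.7
top [454. 309.] [ 0.4115 -0.2963  0.154 ] [ 410.5 -298. ] 17.2
```

Request:
step_arm:
  targets:
    - [[0, 0, 0.06], [0, 0, 0]]
    - [[0, 0, 0.12], [0, 0, 0]]
    - [[0, 0, 0.18], [0, 0, 0]]
    - [[0, 0, 0.24], [0, 0, 0]]
    - [[0, 0, 0.3], [0, 0, 0]]
    - [[0, 0, 0.34], [0, 0, 0]]
    - [[0, 0, 0.34], [0, 0, 0]]
    - [[0, 0, 0.34], [0, 0, 0]]
    - [[0, 0, 0.34], [0, 0, 0]]

```text
time_s: 8.72
position: [0.6415, -0.0488, 0.1261]
tool_rot: [[-1.0, 0.001, 0.002], [0.001, 1.0, -0.001], [-0.002, -0.001, -1.0]]
ft_force: [0.6, 0.0, 0.5]
grip_width: 0.0651
gripper_force: 0.0
```

Request:
step_arm:
  targets:
    - [[0, 0, 0], [0, 0, 0]]
    - [[0, 0, 0], [0, 0, 0]]
    - [[0, 0, 0], [0, 0, 0]]
    - [[0, 0, 0], [0, 0, 0]]
    - [[0, 0, 0], [0, 0, 0]]
    - [[0, 0, 0], [0, 0, 0]]
    - [[0, 0, 0], [0, 0, 0]]
  jaw: 20

```text
time_s: 9.3
position: [0.6416, -0.0484, 0.1259]
tool_rot: [[-1.0, 0.0, 0.002], [0.0, 1.0, -0.001], [-0.002, -0.001, -1.0]]
ft_force: [-1.1, -0.9, 6.1]
grip_width: 0.0324
gripper_force: 59.8
```

Request:
step_arm:
  targets:
    - [[0, 0, -0.05], [0, 0, 0]]
    - [[0, 0, -0.1], [0, 0, 0]]
    - [[0, 0, -0.17], [0, 0, 0]]
    - [[0, 0, -0.25], [0, 0, 0]]
    - [[0, 0, -0.25], [0, 0, 0]]
    - [[0, 0, -0.25], [0, 0, 0]]

```text
time_s: 9.8
position: [0.6412, -0.0481, 0.1994]
tool_rot: [[-1.0, 0.0, 0.0], [0.0, 1.0, -0.0], [-0.0, -0.0, -1.0]]
ft_force: [-0.6, -0.2, -7.3]
grip_width: 0.0326
gripper_force: 60.9
```

Request:
step_arm:
  targets:
    - [[0.02, -0.05, 0], [0, 0, 0]]
    - [[0.04, -0.12, 0], [0, 0, 0]]
    - [[0.06, -0.22, 0], [0, 0, 0]]
    - [[0.09, -0.32, 0], [0, 0, 0]]
    - [[0.12, -0.42, 0], [0, 0, 0]]
    - [[0.14, -0.52, 0], [0, 0, 0]]
    - [[0.17, -0.62, 0], [0, 0, 0]]
    - [[0.19, -0.72, 0], [0, 0, 0]]
    - [[0.21, -0.8, 0], [0, 0, 0]]
    - [[0.21, -0.845, 0], [0, 0, 0]]

```text
time_s: 10.63
position: [0.5762, -0.3041, 0.1968]
tool_rot: [[-1.0, 0.003, -0.004], [0.003, 1.0, 0.002], [0.004, 0.002, -1.0]]
ft_force: [-0.9, -0.5, -5.3]
grip_width: 0.0324
gripper_force: 60.8
```

Request:
step_arm:
  targets:
    - [[0, 0, 0], [0, 0, 0]]
    - [[0, 0, 0.05], [0, 0, 0]]
    - [[0, 0, 0.1], [0, 0, 0]]
    - [[0, 0, 0.15], [0, 0, 0]]
    - [[0, 0, 0.2], [0, 0, 0]]
    - [[0, 0, 0.23], [0, 0, 0]]
    - [[0, 0, 0.25], [0, 0, 0]]
    - [[0, 0, 0.26], [0, 0, 0]]
    - [[0, 0, 0.265], [0, 0, 0]]
    - [[0, 0, 0.265], [0, 0, 0]]

```text
time_s: 11.47
position: [0.5784, -0.3016, 0.1206]
tool_rot: [[-1.0, 0.0, 0.0], [0.0, 1.0, -0.0], [-0.0, -0.0, -1.0]]
ft_force: [0.1, 0.4, -6.1]
grip_width: 0.0326
gripper_force: 61.1
```

Request:
step_arm:
  targets:
    - [[0, 0, 0.003], [0, 0, 0]]
    - [[0, 0, 0.005], [0, 0, 0]]
    - [[0, 0, 0.005], [0, 0, 0]]

```text
time_s: 11.72
position: [0.5785, -0.3019, 0.1199]
tool_rot: [[-1.0, 0.0, 0.002], [0.0, 1.0, -0.001], [-0.002, -0.001, -1.0]]
ft_force: [-1.2, 1.2, -0.1]
grip_width: 0.0325
gripper_force: 61.6
```

Request:
step_arm:
  targets:
    - [[0, 0, 0], [0, 0, 0]]
    - [[0, 0, 0], [0, 0, 0]]
    - [[0, 0, 0], [0, 0, 0]]
    - [[0, 0, 0], [0, 0, 0]]
    - [[0, 0, 0], [0, 0, 0]]
    - [[0, 0, 0], [0, 0, 0]]
  jaw: 65

```text
time_s: 12.22
position: [0.5782, -0.3017, 0.1189]
tool_rot: [[-1.0, 0.0, 0.0], [0.0, 1.0, -0.0], [-0.0, -0.0, -1.0]]
ft_force: [0.7, -0.3, -0.0]
grip_width: 0.0649
gripper_force: 0.0
```

Request:
step_arm:
  targets:
    - [[0, 0, -0.06], [0, 0, 0]]
    - [[0, 0, -0.14], [0, 0, 0]]
    - [[0, 0, -0.24], [0, 0, 0]]
    - [[0, 0.06, -0.36], [0, 0, 0]]
    - [[0, 0.18, -0.36], [0, 0, 0]]
    - [[0, 0.3, -0.36], [0, 0, 0]]
    - [[0, 0.42, -0.36], [0, 0, 0]]
    - [[-0.02, 0.54, -0.36], [0, 0, 0]]
    - [[-0.06, 0.66, -0.36], [0, 0, 0]]
    - [[-0.1, 0.78, -0.36], [0, 0, 0]]

```text
time_s: 13.05
position: [0.6082, -0.066, 0.2273]
tool_rot: [[-1.0, 0.001, 0.0], [0.001, 1.0, -0.0], [-0.0, -0.0, -1.0]]
ft_force: [1.0, 0.0, 0.7]
grip_width: 0.0651
gripper_force: 0.0
```

Request:
step_arm:
  targets:
    - [[-0.02, 0.1, 0], [0, 0, 0]]
    - [[-0.04, 0.22, 0], [0, 0, 0]]
    - [[-0.047, 0.34, 0], [0, 0, 0]]
    - [[-0.047, 0.44, 0], [0, 0, 0]]
    - [[-0.047, 0.52, 0], [0, 0, 0]]
    - [[-0.047, 0.52, 0], [0, 0, 0]]
    - [[-0.047, 0.52, 0], [0, 0, 0]]
    - [[-0.047, 0.52, 0], [0, 0, 0]]

```text
time_s: 13.72
position: [0.6224, 0.0877, 0.2268]
tool_rot: [[-1.0, 0.001, -0.0], [0.001, 1.0, -0.0], [0.0, -0.0, -1.0]]
ft_force: [-0.1, 0.1, 0.1]
grip_width: 0.0647
gripper_force: 0.0
```

```bash
python3 caps.py
```

```text
[0.6224 0.0877 0.2268]
wrist [280. 218.] [0.6198 0.0902 0.1582] [621.8  90.1] 17.0
top [449. 209.] [ 0.5767 -0.3008  0.154 ] [ 577.3 -302.7] 17.1
top [454. 309.] [ 0.4114 -0.2965  0.154 ] [ 410.9 -298. ] 17.0
```

Request:
step_arm:
  targets:
    - [[0, 0, 0.06], [0, 0, 0]]
    - [[0, 0, 0.12], [0, 0, 0]]
    - [[0, 0, 0.18], [0, 0, 0]]
    - [[0, 0, 0.24], [0, 0, 0]]
    - [[0, 0, 0.3], [0, 0, 0]]
    - [[0, 0, 0.34], [0, 0, 0]]
    - [[0, 0, 0.34], [0, 0, 0]]
    - [[0, 0, 0.34], [0, 0, 0]]
    - [[0, 0, 0.34], [0, 0, 0]]

```text
time_s: 14.57
position: [0.623, 0.0877, 0.1259]
tool_rot: [[-1.0, 0.001, 0.002], [0.001, 1.0, -0.0], [-0.002, -0.0, -1.0]]
ft_force: [0.3, -0.2, 0.7]
grip_width: 0.0647
gripper_force: 0.0
```

Request:
step_arm:
  targets:
    - [[0, 0, 0], [0, 0, 0]]
    - [[0, 0, 0], [0, 0, 0]]
    - [[0, 0, 0], [0, 0, 0]]
    - [[0, 0, 0], [0, 0, 0]]
    - [[0, 0, 0], [0, 0, 0]]
    - [[0, 0, 0], [0, 0, 0]]
    - [[0, 0, 0], [0, 0, 0]]
  jaw: 20

```text
time_s: 15.15
position: [0.6228, 0.0884, 0.1258]
tool_rot: [[-1.0, 0.0, 0.002], [0.0, 1.0, -0.0], [-0.002, -0.0, -1.0]]
ft_force: [0.0, 0.6, 5.6]
grip_width: 0.0327
gripper_force: 59.4
```

Request:
step_arm:
  targets:
    - [[0, 0, -0.05], [0, 0, 0]]
    - [[0, 0, -0.1], [0, 0, 0]]
    - [[0, 0, -0.17], [0, 0, 0]]
    - [[0, 0, -0.25], [0, 0, 0]]
    - [[0, 0, -0.32], [0, 0, 0]]
    - [[0, 0, -0.32], [0, 0, 0]]
    - [[0, 0, -0.32], [0, 0, 0]]

```text
time_s: 15.73
position: [0.6223, 0.0884, 0.2204]
tool_rot: [[-1.0, 0.0, 0.0], [0.0, 1.0, -0.0], [-0.0, -0.0, -1.0]]
ft_force: [-0.3, 0.1, -4.1]
grip_width: 0.0326
gripper_force: 60.0
```

Request:
step_arm:
  targets:
    - [[0.05, -0.05, 0], [0, 0, 0]]
    - [[0.1, -0.12, 0], [0, 0, 0]]
    - [[0.16, -0.2, 0], [0, 0, 0]]
    - [[0.22, -0.28, 0], [0, 0, 0]]
    - [[0.28, -0.36, 0], [0, 0, 0]]
    - [[0.34, -0.44, 0], [0, 0, 0]]
    - [[0.38, -0.52, 0], [0, 0, 0]]
    - [[0.41, -0.6, 0], [0, 0, 0]]
    - [[0.427, -0.66, 0], [0, 0, 0]]
    - [[0.427, -0.7, 0], [0, 0, 0]]

```text
time_s: 16.57
position: [0.4926, -0.1229, 0.2189]
tool_rot: [[-1.0, 0.002, -0.004], [0.002, 1.0, 0.001], [0.004, 0.001, -1.0]]
ft_force: [0.7, 0.2, -3.5]
grip_width: 0.0323
gripper_force: 60.2
```

Request:
step_arm:
  targets:
    - [[0, -0.06, 0], [0, 0, 0]]
    - [[0, -0.13, 0], [0, 0, 0]]
    - [[0, -0.2, 0], [0, 0, 0]]
    - [[0, -0.28, 0], [0, 0, 0]]
    - [[0, -0.36, 0], [0, 0, 0]]
    - [[0, -0.44, 0], [0, 0, 0]]
    - [[0, -0.51, 0], [0, 0, 0]]
    - [[0, -0.56, 0], [0, 0, 0]]
    - [[0, -0.59, 0], [0, 0, 0]]
    - [[0, -0.59, 0], [0, 0, 0]]

```text
time_s: 17.4
position: [0.4941, -0.2997, 0.2197]
tool_rot: [[-1.0, 0.001, -0.001], [0.001, 1.0, 0.001], [0.001, 0.001, -1.0]]
ft_force: [-0.2, 0.3, -4.0]
grip_width: 0.0326
gripper_force: 60.3
```

Request:
step_arm:
  targets:
    - [[0, 0, 0.05], [0, 0, 0]]
    - [[0, 0, 0.1], [0, 0, 0]]
    - [[0, 0, 0.16], [0, 0, 0]]
    - [[0, 0, 0.22], [0, 0, 0]]
    - [[0, 0, 0.27], [0, 0, 0]]
    - [[0, 0, 0.3], [0, 0, 0]]
    - [[0, 0, 0.32], [0, 0, 0]]
    - [[0, 0, 0.33], [0, 0, 0]]
    - [[0, 0, 0.335], [0, 0, 0]]
    - [[0, 0, 0.335], [0, 0, 0]]

```text
time_s: 18.23
position: [0.4944, -0.2986, 0.1207]
tool_rot: [[-1.0, -0.0, 0.001], [-0.0, 1.0, -0.0], [-0.001, -0.0, -1.0]]
ft_force: [-0.4, 0.2, -3.6]
grip_width: 0.0324
gripper_force: 60.4
```

Request:
step_arm:
  targets:
    - [[0, 0, 0.003], [0, 0, 0]]
    - [[0, 0, 0.005], [0, 0, 0]]
    - [[0, 0, 0.005], [0, 0, 0]]

```text
time_s: 18.48
position: [0.4946, -0.2988, 0.1198]
tool_rot: [[-1.0, 0.0, 0.001], [0.0, 1.0, -0.001], [-0.001, -0.001, -1.0]]
ft_force: [-0.8, 1.6, 2.2]
grip_width: 0.0328
gripper_force: 60.9
```

Request:
step_arm:
  targets:
    - [[0, 0, 0], [0, 0, 0]]
    - [[0, 0, 0], [0, 0, 0]]
    - [[0, 0, 0], [0, 0, 0]]
    - [[0, 0, 0], [0, 0, 0]]
    - [[0, 0, 0], [0, 0, 0]]
    - [[0, 0, 0], [0, 0, 0]]
  jaw: 65

```text
time_s: 18.98
position: [0.4942, -0.2987, 0.1188]
tool_rot: [[-1.0, 0.0, 0.0], [0.0, 1.0, -0.0], [-0.0, -0.0, -1.0]]
ft_force: [0.3, 0.0, 0.3]
grip_width: 0.0651
gripper_force: 0.0
```

Request:
step_arm:
  targets:
    - [[0, 0, -0.06], [0, 0, 0]]
    - [[0, 0, -0.14], [0, 0, 0]]
    - [[0, 0, -0.24], [0, 0, 0]]
    - [[0, 0.06, -0.36], [0, 0, 0]]
    - [[0, 0.18, -0.36], [0, 0, 0]]
    - [[-0.06, 0.3, -0.36], [0, 0, 0]]
    - [[-0.12, 0.4, -0.36], [0, 0, 0]]
    - [[-0.18, 0.5, -0.36], [0, 0, 0]]
    - [[-0.24, 0.6, -0.36], [0, 0, 0]]
    - [[-0.3, 0.7, -0.36], [0, 0, 0]]

```text
time_s: 19.82
position: [0.5848, -0.087, 0.2269]
tool_rot: [[-1.0, 0.0, 0.0], [0.0, 1.0, -0.0], [-0.0, -0.0, -1.0]]
ft_force: [0.8, -0.5, -0.1]
grip_width: 0.0647
gripper_force: 0.0
```

Request:
step_arm:
  targets:
    - [[-0.05, 0.1, 0], [0, 0, 0]]
    - [[-0.1, 0.2, 0], [0, 0, 0]]
    - [[-0.14, 0.28, 0], [0, 0, 0]]
    - [[-0.16, 0.34, 0], [0, 0, 0]]
    - [[-0.16, 0.36, 0], [0, 0, 0]]
    - [[-0.16, 0.36, 0], [0, 0, 0]]
    - [[-0.16, 0.36, 0], [0, 0, 0]]
    - [[-0.16, 0.36, 0], [0, 0, 0]]
  jaw: 85

```text
time_s: 20.48
position: [0.632, 0.0182, 0.2269]
tool_rot: [[-1.0, 0.001, -0.0], [0.001, 1.0, -0.0], [0.0, -0.0, -1.0]]
ft_force: [0.0, 0.3, 0.5]
grip_width: 0.0851
gripper_force: 0.0
```

```bash
python3 caps.py; python3 - <<'E'
from h import *
for n in ('wrist','top'):
    d=get_image(n); w=world(d); z=w[...,2]; save(d,n+'2.png')
    hsv=cv2.cvtColor(d['img'],cv2.COLOR_RGB2HSV); H,S,V=[hsv[...,i].astype(int) for i in range(3)]
    near=(abs(w[...,0]-.61)<.15)&(abs(w[...,1]-.02)<.15)
    for nm,m in (('tin',(z>.045)&(z<.062)&near),('blue',(z<.02)&(H>100)&(H<130)&(S>110)&near),('green',(z<.02)&(H>45)&(H<85)&(S>110)&near),('yellow',(z<.02)&(H>22)&(H<32)&(S>150)&near)):
        k,l,st,c=cv2.connectedComponentsWithStats(m.astype(np.uint8))
        for i in range(1,k):
            if st[i,4]>150:
                p=w[l==i]; cc,r=cv2.minEnclosingCircle((p[:,:2]*1000).astype(np.float32)); print(n,nm,st[i,4],c[i].round(),p.mean(0).round(4),np.round(cc,1),round(r,1))
E
```

```text
[0.632  0.0182 0.2269]
top [449. 209.] [ 0.5768 -0.3008  0.154 ] [ 577.2 -302.3] 17.1
top [450. 259.] [ 0.4932 -0.2969  0.1541] [ 493.7 -298.6] 17.1
top [454. 309.] [ 0.4113 -0.2963  0.1542] [ 411.  -298.2] 17.2
wrist tin 3438 [278. 177.] [0.63   0.0197 0.0533] [631.5  19.8] 29.1
wrist blue 4503 [351. 158.] [0.6223 0.0895 0.0094] [623.4  89.8] 37.2
wrist green 4201 [208. 176.] [ 0.6394 -0.0488  0.0094] [640.6 -48.6] 36.8
top tin 477 [263. 189.] [0.6375 0.0162 0.0548] [631.   17.6] 28.7
top blue 155 [230. 189.] [0.6472 0.0836 0.0109] [642.6  84.3] 27.0
```

View pics/wrist2.png

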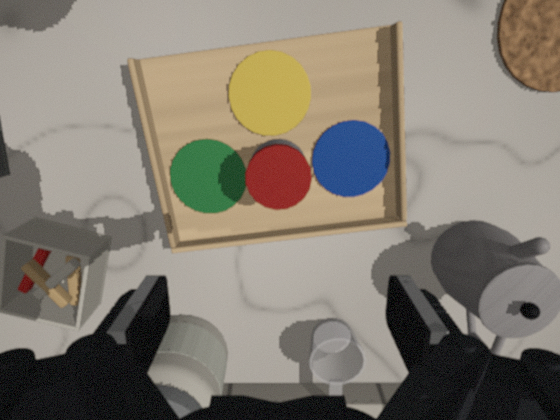

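The wrist view shows the tin at (278,177) between the empty blue (351,158), green (208,176) and yellow (270,93) coasters. Next I'll take the tin.

Request:
step_arm:
  targets:
    - [[0, 0.004, 0.09], [0, 0, 0]]
    - [[0, 0.004, 0.18], [0, 0, 0]]
    - [[0, 0.004, 0.27], [0, 0, 0]]
    - [[0, 0.004, 0.36], [0, 0, 0]]
    - [[0, 0.004, 0.45], [0, 0, 0]]
    - [[0, 0.004, 0.54], [0, 0, 0]]
    - [[0, 0.004, 0.62], [0, 0, 0]]
    - [[0, 0.004, 0.67], [0, 0, 0]]
    - [[0, 0.004, 0.7], [0, 0, 0]]
    - [[0, 0.004, 0.7], [0, 0, 0]]

```text
time_s: 21.52
position: [0.6314, 0.0202, 0.0151]
tool_rot: [[-1.0, 0.001, -0.003], [0.001, 1.0, 0.0], [0.003, 0.0, -1.0]]
ft_force: [-0.2, -0.3, -0.5]
grip_width: 0.0852
gripper_force: 0.0
```

Request:
step_arm:
  targets:
    - [[0, 0, 0], [0, 0, 0]]
    - [[0, 0, 0], [0, 0, 0]]
    - [[0, 0, 0], [0, 0, 0]]
    - [[0, 0, 0], [0, 0, 0]]
    - [[0, 0, 0], [0, 0, 0]]
    - [[0, 0, 0], [0, 0, 0]]
    - [[0, 0, 0], [0, 0, 0]]
  jaw: 45
  grip_force: 40

```text
time_s: 22.1
position: [0.6331, 0.0202, 0.0186]
tool_rot: [[-1.0, 0.0, 0.003], [0.0, 1.0, -0.001], [-0.003, -0.001, -1.0]]
ft_force: [-1.6, -1.0, 6.5]
grip_width: 0.0565
gripper_force: 42.4
```

Request:
step_arm:
  targets:
    - [[0, 0, -0.05], [0, 0, 0]]
    - [[0, 0, -0.1], [0, 0, 0]]
    - [[0, 0, -0.17], [0, 0, 0]]
    - [[0, 0, -0.25], [0, 0, 0]]
    - [[0, 0, -0.27], [0, 0, 0]]
    - [[0, 0, -0.27], [0, 0, 0]]

```text
time_s: 22.6
position: [0.633, 0.0205, 0.0997]
tool_rot: [[-1.0, 0.0, 0.004], [0.0, 1.0, -0.001], [-0.004, -0.001, -1.0]]
ft_force: [0.1, -0.5, -1.8]
grip_width: 0.0569
gripper_force: 43.1
```

Request:
step_arm:
  targets:
    - [[0.05, 0.07, 0], [0, 0, 0]]
    - [[0.1, 0.15, 0], [0, 0, 0]]
    - [[0.15, 0.25, 0], [0, 0, 0]]
    - [[0.2, 0.35, 0], [0, 0, 0]]
    - [[0.25, 0.45, 0], [0, 0, 0]]
    - [[0.3, 0.55, 0], [0, 0, 0]]
    - [[0.35, 0.65, 0], [0, 0, 0]]
    - [[0.4, 0.74, 0], [0, 0, 0]]
    - [[0.433, 0.81, 0], [0, 0, 0]]
    - [[0.433, 0.837, 0], [0, 0, 0]]

```text
time_s: 23.43
position: [0.4995, 0.274, 0.0963]
tool_rot: [[-1.0, -0.003, -0.004], [-0.003, 1.0, -0.0], [0.004, -0.0, -1.0]]
ft_force: [-0.3, 0.2, -1.2]
grip_width: 0.0566
gripper_force: 43.2
```

Request:
step_arm:
  targets:
    - [[0, 0, 0], [0, 0, 0]]
    - [[0, 0, 0], [0, 0, 0]]

```text
time_s: 23.6
position: [0.5025, 0.2712, 0.0969]
tool_rot: [[-1.0, -0.0, -0.001], [-0.0, 1.0, -0.001], [0.001, -0.001, -1.0]]
ft_force: [-0.5, -0.5, -1.9]
grip_width: 0.0569
gripper_force: 43.2
```

```bash
python3 - <<'E'
from h import *
o=env.observe(); print(o['position'],o['ft_force'],o['grip_width'])
for n in ('wrist','top','scene'):
    d=get_image(n); w=world(d); z=w[...,2]; save(d,n+'3.png')
    hsv=cv2.cvtColor(d['img'],cv2.COLOR_RGB2HSV); H,S,V=[hsv[...,i].astype(int) for i in range(3)]
    near=(abs(w[...,0]-.5)<.1)&(abs(w[...,1]-.27)<.1)
    for nm,m in (('tin',(z>.11)&(z<.145)&near&((H<8)|(H>172))&(S>150)),('mat',(z<.02)&near&(H>3)&(H<20)&(S>80))):
        p=w[m]
        if len(p)>100:
            cc,r=cv2.minEnclosingCircle((p[:,:2]*1000).astype(np.float32)); print(n,nm,len(p),p.mean(0).round(4),np.round(cc,1),round(r,1))
E
```

```text
[0.50251271 0.27117151 0.09690673] [-0.51005842 -0.50137565 -1.87448433] 0.056890024130617306
wrist tin 20710 [0.4966 0.2724 0.1313] [501.5 272.1] 30.2
wrist mat 16286 [0.4821 0.2739 0.0053] [504.6 275.6] 63.2
top tin 118 [0.4826 0.2617 0.1333] [499.  266.3] 26.5
top mat 1691 [0.4983 0.2573 0.0069] [500.4 270.7] 58.6
scene tin 288 [0.5129 0.2714 0.1306] [504.7 271.5] 29.7
scene mat 1374 [0.5073 0.2689 0.0048] [503.2 273.1] 60.6
```

View pics/scene3.png

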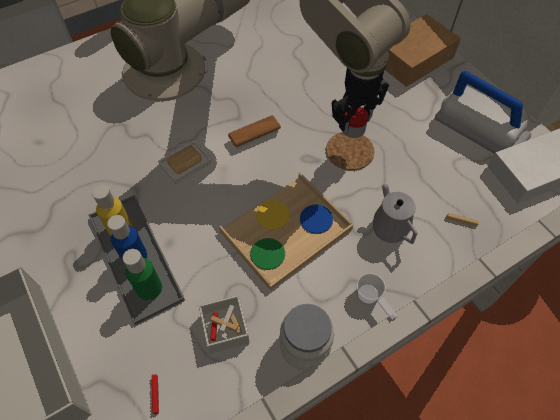

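The scene view shows the tin at (355,120) held above the mat at (350,150), and the three bottles standing in the tray around (105–145, 195–285). Next I'll lower the tin.

Request:
step_arm:
  targets:
    - [[0, 0.003, 0.05], [0, 0, 0]]
    - [[0, 0.003, 0.1], [0, 0, 0]]
    - [[0, 0.003, 0.15], [0, 0, 0]]
    - [[0, 0.003, 0.2], [0, 0, 0]]
    - [[0, 0.003, 0.23], [0, 0, 0]]
    - [[0, 0.003, 0.25], [0, 0, 0]]
    - [[0, 0.003, 0.26], [0, 0, 0]]
    - [[0, 0.003, 0.265], [0, 0, 0]]
    - [[0, 0.003, 0.27], [0, 0, 0]]
    - [[0, 0.003, 0.27], [0, 0, 0]]

```text
time_s: 24.58
position: [0.5027, 0.2722, 0.0185]
tool_rot: [[-1.0, 0.0, 0.001], [0.0, 1.0, -0.0], [-0.001, -0.0, -1.0]]
ft_force: [-3.6, -4.1, 7.9]
grip_width: 0.0566
gripper_force: 43.9
```

Request:
step_arm:
  targets:
    - [[0, 0, 0], [0, 0, 0]]
    - [[0, 0, 0], [0, 0, 0]]

```text
time_s: 24.75
position: [0.5027, 0.2722, 0.0185]
tool_rot: [[-1.0, 0.0, 0.001], [0.0, 1.0, -0.0], [-0.001, -0.0, -1.0]]
ft_force: [-3.7, -4.2, 7.5]
grip_width: 0.0567
gripper_force: 43.9
```

Request:
step_arm:
  targets:
    - [[0, 0, 0], [0, 0, 0]]
    - [[0, 0, 0], [0, 0, 0]]
    - [[0, 0, 0], [0, 0, 0]]
    - [[0, 0, 0], [0, 0, 0]]
    - [[0, 0, 0], [0, 0, 0]]
    - [[0, 0, 0], [0, 0, 0]]
  jaw: 85

```text
time_s: 25.25
position: [0.5025, 0.2726, 0.0168]
tool_rot: [[-1.0, 0.0, 0.0], [0.0, 1.0, 0.0], [-0.0, 0.0, -1.0]]
ft_force: [0.5, 0.3, -0.9]
grip_width: 0.085
gripper_force: 0.0
```

Request:
step_arm:
  targets:
    - [[0, 0, -0.05], [0, 0, 0]]
    - [[0, 0, -0.12], [0, 0, 0]]
    - [[0, 0, -0.22], [0, 0, 0]]
    - [[0, 0, -0.33], [0, 0, 0]]
    - [[0, 0, -0.45], [0, 0, 0]]
    - [[0, 0, -0.57], [0, 0, 0]]
    - [[0, 0, -0.7], [0, 0, 0]]
    - [[0, 0, -0.7], [0, 0, 0]]
    - [[0, 0, -0.7], [0, 0, 0]]
    - [[0, 0, -0.7], [0, 0, 0]]

```text
time_s: 26.08
position: [0.502, 0.2724, 0.2259]
tool_rot: [[-1.0, 0.0, -0.001], [0.0, 1.0, -0.0], [0.001, -0.0, -1.0]]
ft_force: [0.6, 0.3, -1.1]
grip_width: 0.0851
gripper_force: 0.0
```

```bash
cat > tm.py <<'E'
from h import *
o=env.observe(); print(o['position'],o['ft_force'],o['grip_width'])
for n in ('wrist','top','scene'):
    d=get_image(n); w=world(d); z=w[...,2]
    hsv=cv2.cvtColor(d['img'],cv2.COLOR_RGB2HSV); H,S,V=[hsv[...,i].astype(int) for i in range(3)]
    near=(abs(w[...,0]-.5)<.1)&(abs(w[...,1]-.27)<.1)
    for nm,m in (('tin',(z>.045)&(z<.062)&near),('mat',(z<.02)&near&(H>3)&(H<20)&(S>80))):
        p=w[m]
        if len(p)>100:
            cc,r=cv2.minEnclosingCircle((p[:,:2]*1000).astype(np.float32)); print(n,nm,len(p),p.mean(0).round(4),np.round(cc,1),round(r,1))
E
python3 tm.py
```

```text
[0.50199135 0.272397   0.22592293] [ 0.55842154  0.31305892 -1.06742765] 0.08514039938795231
wrist tin 3449 [0.4997 0.2735 0.0533] [500.9 273.6] 28.9
wrist mat 7471 [0.4937 0.2737 0.0054] [501.  273.3] 59.4
top tin 625 [0.4992 0.2654 0.0546] [500.  270.1] 29.0
top mat 1607 [0.4983 0.2616 0.0069] [499.9 270.5] 58.8
scene tin 392 [0.5042 0.2705 0.0525] [504.3 273. ] 31.3
scene mat 903 [0.5141 0.2628 0.0048] [497.3 276.7] 67.3
```

Request:
step_arm:
  targets:
    - [[0, -0.1, 0], [0, 0, 0]]
    - [[0, -0.2, 0], [0, 0, 0]]
    - [[0, -0.3, 0], [0, 0, 0]]
    - [[0, -0.4, 0], [0, 0, 0]]
    - [[0, -0.5, 0], [0, 0, 0]]
    - [[0, -0.6, 0], [0, 0, 0]]
    - [[0, -0.7, 0], [0, 0, 0]]
    - [[0.01, -0.8, 0], [0, 0, 0]]
    - [[0.02, -0.9, 0], [0, 0, 0]]
    - [[0.027, -1.0, 0], [0, 0, 0]]
  jaw: 65
  grip_force: 60

```text
time_s: 27.07
position: [0.4936, -0.0288, 0.2259]
tool_rot: [[-1.0, 0.0, -0.002], [0.0, 1.0, 0.001], [0.002, 0.001, -1.0]]
ft_force: [1.1, -0.6, 0.5]
grip_width: 0.0654
gripper_force: 0.0
```

Request:
step_arm:
  targets:
    - [[0, -0.1, 0], [0, 0, 0]]
    - [[0, -0.2, 0], [0, 0, 0]]
    - [[0, -0.3, 0], [0, 0, 0]]
    - [[0, -0.4, 0], [0, 0, 0]]
    - [[0, -0.5, 0], [0, 0, 0]]
    - [[0, -0.6, 0], [0, 0, 0]]
    - [[0, -0.7, 0], [0, 0, 0]]
    - [[0, -0.8, 0], [0, 0, 0]]
    - [[0, -0.905, 0], [0, 0, 0]]
    - [[0, -0.905, 0], [0, 0, 0]]

```text
time_s: 27.9
position: [0.4935, -0.3037, 0.2249]
tool_rot: [[-1.0, 0.004, -0.002], [0.004, 1.0, 0.0], [0.002, 0.0, -1.0]]
ft_force: [-0.5, -0.2, -0.2]
grip_width: 0.0651
gripper_force: 0.0
```

Request:
step_arm:
  targets:
    - [[0, 0, 0], [0, 0, 0]]
    - [[0, 0, 0.06], [0, 0, 0]]
    - [[0, 0, 0.12], [0, 0, 0]]
    - [[0, 0, 0.18], [0, 0, 0]]
    - [[0, 0, 0.24], [0, 0, 0]]
    - [[0, 0, 0.3], [0, 0, 0]]
    - [[0, 0, 0.355], [0, 0, 0]]
    - [[0, 0, 0.355], [0, 0, 0]]
    - [[0, 0, 0.355], [0, 0, 0]]
    - [[0, 0, 0.355], [0, 0, 0]]

```text
time_s: 28.73
position: [0.4946, -0.2987, 0.1213]
tool_rot: [[-1.0, -0.0, 0.001], [-0.0, 1.0, -0.001], [-0.001, -0.001, -1.0]]
ft_force: [0.0, -1.3, 0.5]
grip_width: 0.0652
gripper_force: 0.0
```

Request:
step_arm:
  targets:
    - [[0, 0, 0], [0, 0, 0]]
    - [[0, 0, 0], [0, 0, 0]]
    - [[0, 0, 0], [0, 0, 0]]
    - [[0, 0, 0], [0, 0, 0]]
    - [[0, 0, 0], [0, 0, 0]]
    - [[0, 0, 0], [0, 0, 0]]
    - [[0, 0, 0], [0, 0, 0]]
  jaw: 20

```text
time_s: 29.32
position: [0.4945, -0.2991, 0.1214]
tool_rot: [[-1.0, 0.0, 0.001], [0.0, 1.0, -0.001], [-0.001, -0.001, -1.0]]
ft_force: [-0.5, 1.5, 5.7]
grip_width: 0.0325
gripper_force: 59.3
```

Request:
step_arm:
  targets:
    - [[0, 0, -0.05], [0, 0, 0]]
    - [[0, 0, -0.1], [0, 0, 0]]
    - [[0, 0, -0.17], [0, 0, 0]]
    - [[0, 0, -0.25], [0, 0, 0]]
    - [[0, 0, -0.33], [0, 0, 0]]
    - [[0, 0, -0.33], [0, 0, 0]]
    - [[0, 0, -0.33], [0, 0, 0]]

```text
time_s: 29.9
position: [0.4942, -0.299, 0.2195]
tool_rot: [[-1.0, 0.0, 0.001], [0.0, 1.0, -0.001], [-0.001, -0.001, -1.0]]
ft_force: [0.1, -0.5, -3.6]
grip_width: 0.0323
gripper_force: 60.6
```

Request:
step_arm:
  targets:
    - [[0, 0.05, 0], [0, 0, 0]]
    - [[0, 0.12, 0], [0, 0, 0]]
    - [[0, 0.2, 0], [0, 0, 0]]
    - [[0, 0.28, 0], [0, 0, 0]]
    - [[-0.03, 0.36, 0], [0, 0, 0]]
    - [[-0.07, 0.44, 0], [0, 0, 0]]
    - [[-0.11, 0.52, 0], [0, 0, 0]]
    - [[-0.15, 0.6, 0], [0, 0, 0]]
    - [[-0.2, 0.68, 0], [0, 0, 0]]
    - [[-0.25, 0.76, 0], [0, 0, 0]]

```text
time_s: 30.73
position: [0.5687, -0.0688, 0.2174]
tool_rot: [[-1.0, 0.0, -0.004], [0.0, 1.0, 0.001], [0.004, 0.001, -1.0]]
ft_force: [0.6, 0.6, -3.5]
grip_width: 0.0327
gripper_force: 60.4
```

Request:
step_arm:
  targets:
    - [[-0.04, 0.08, 0], [0, 0, 0]]
    - [[-0.08, 0.16, 0], [0, 0, 0]]
    - [[-0.11, 0.24, 0], [0, 0, 0]]
    - [[-0.14, 0.32, 0], [0, 0, 0]]
    - [[-0.16, 0.4, 0], [0, 0, 0]]
    - [[-0.178, 0.47, 0], [0, 0, 0]]
    - [[-0.178, 0.52, 0], [0, 0, 0]]
    - [[-0.178, 0.533, 0], [0, 0, 0]]
    - [[-0.178, 0.533, 0], [0, 0, 0]]
    - [[-0.178, 0.533, 0], [0, 0, 0]]

```text
time_s: 31.57
position: [0.6222, 0.0884, 0.2188]
tool_rot: [[-1.0, 0.0, -0.001], [0.0, 1.0, -0.0], [0.001, -0.0, -1.0]]
ft_force: [0.2, -1.0, -2.6]
grip_width: 0.0325
gripper_force: 60.4
```

Request:
step_arm:
  targets:
    - [[0, 0, 0.05], [0, 0, 0]]
    - [[0, 0, 0.1], [0, 0, 0]]
    - [[0, 0, 0.15], [0, 0, 0]]
    - [[0, 0, 0.2], [0, 0, 0]]
    - [[0, 0, 0.24], [0, 0, 0]]
    - [[0, 0, 0.27], [0, 0, 0]]
    - [[0, 0, 0.29], [0, 0, 0]]
    - [[0, 0, 0.3], [0, 0, 0]]
    - [[0, 0, 0.305], [0, 0, 0]]
    - [[0, 0, 0.305], [0, 0, 0]]

```text
time_s: 32.4
position: [0.6228, 0.0887, 0.1281]
tool_rot: [[-1.0, 0.0, 0.0], [0.0, 1.0, -0.0], [-0.0, -0.0, -1.0]]
ft_force: [0.5, -0.5, -3.2]
grip_width: 0.0325
gripper_force: 60.5
```

Request:
step_arm:
  targets:
    - [[0, 0, 0.003], [0, 0, 0]]
    - [[0, 0, 0.006], [0, 0, 0]]
    - [[0, 0, 0.006], [0, 0, 0]]
    - [[0, 0, 0.006], [0, 0, 0]]

```text
time_s: 32.73
position: [0.6232, 0.089, 0.1274]
tool_rot: [[-1.0, 0.0, 0.003], [-0.0, 1.0, -0.0], [-0.003, -0.0, -1.0]]
ft_force: [-0.7, 0.2, 5.7]
grip_width: 0.0325
gripper_force: 61.4
```

Request:
step_arm:
  targets:
    - [[0, 0, 0], [0, 0, 0]]
    - [[0, 0, 0], [0, 0, 0]]
    - [[0, 0, 0], [0, 0, 0]]
    - [[0, 0, 0], [0, 0, 0]]
    - [[0, 0, 0], [0, 0, 0]]
    - [[0, 0, 0], [0, 0, 0]]
  jaw: 65

```text
time_s: 33.23
position: [0.6227, 0.0889, 0.1259]
tool_rot: [[-1.0, 0.0, -0.0], [0.0, 1.0, -0.0], [0.0, -0.0, -1.0]]
ft_force: [-0.7, -0.1, 0.6]
grip_width: 0.065
gripper_force: 0.0
```

Request:
step_arm:
  targets:
    - [[0, 0, -0.06], [0, 0, 0]]
    - [[0, 0, -0.14], [0, 0, 0]]
    - [[0, 0, -0.24], [0, 0, 0]]
    - [[0, 0, -0.33], [0, 0, 0]]
    - [[0, -0.1, -0.33], [0, 0, 0]]
    - [[0, -0.2, -0.33], [0, 0, 0]]
    - [[0, -0.3, -0.33], [0, 0, 0]]
    - [[0, -0.4, -0.33], [0, 0, 0]]
    - [[0.05, -0.5, -0.33], [0, 0, 0]]
    - [[0.1, -0.6, -0.33], [0, 0, 0]]

```text
time_s: 34.07
position: [0.5923, -0.0925, 0.2246]
tool_rot: [[-1.0, -0.0, -0.0], [-0.0, 1.0, 0.0], [0.0, 0.0, -1.0]]
ft_force: [-0.1, -0.5, 0.1]
grip_width: 0.0649
gripper_force: 0.0
```

```bash
python3 caps.py
```

```text
[ 0.5923 -0.0925  0.2246]
wrist [548. 264.] [0.6207 0.0774 0.1533] [622.4  85.8] 16.3
top [219. 187.] [0.621  0.0876 0.1598] [622.3  88.7] 17.1
top [450. 210.] [ 0.5759 -0.3034  0.1545] [ 576.8 -303.5] 17.2
top [454. 309.] [ 0.4114 -0.2964  0.154 ] [ 411. -298.] 17.0
```

Request:
step_arm:
  targets:
    - [[0.01, -0.1, 0], [0, 0, 0]]
    - [[0.02, -0.2, 0], [0, 0, 0]]
    - [[0.03, -0.3, 0], [0, 0, 0]]
    - [[0.04, -0.4, 0], [0, 0, 0]]
    - [[0.047, -0.5, 0], [0, 0, 0]]
    - [[0.047, -0.6, 0], [0, 0, 0]]
    - [[0.047, -0.693, 0], [0, 0, 0]]
    - [[0.047, -0.693, 0], [0, 0, 0]]
    - [[0.047, -0.693, 0], [0, 0, 0]]
    - [[0.047, -0.693, 0], [0, 0, 0]]

```text
time_s: 35.0
position: [0.5787, -0.2981, 0.2249]
tool_rot: [[-1.0, -0.0, -0.0], [-0.0, 1.0, 0.001], [0.0, 0.001, -1.0]]
ft_force: [-0.3, 0.2, -0.5]
grip_width: 0.0649
gripper_force: 0.0
```

Request:
step_arm:
  targets:
    - [[0, 0, 0.06], [0, 0, 0]]
    - [[0, 0, 0.12], [0, 0, 0]]
    - [[0, 0, 0.18], [0, 0, 0]]
    - [[0, 0, 0.24], [0, 0, 0]]
    - [[0, 0, 0.3], [0, 0, 0]]
    - [[0, 0, 0.347], [0, 0, 0]]
    - [[0, 0, 0.347], [0, 0, 0]]
    - [[0, 0, 0.347], [0, 0, 0]]
    - [[0, 0, 0.347], [0, 0, 0]]

```text
time_s: 35.75
position: [0.5792, -0.2985, 0.1223]
tool_rot: [[-1.0, -0.001, 0.002], [-0.001, 1.0, -0.001], [-0.002, -0.001, -1.0]]
ft_force: [-0.2, -0.1, 0.6]
grip_width: 0.0651
gripper_force: 0.0
```

Request:
step_arm:
  targets:
    - [[0, 0, 0], [0, 0, 0]]
    - [[0, 0, 0], [0, 0, 0]]
    - [[0, 0, 0], [0, 0, 0]]
    - [[0, 0, 0], [0, 0, 0]]
    - [[0, 0, 0], [0, 0, 0]]
    - [[0, 0, 0], [0, 0, 0]]
    - [[0, 0, 0], [0, 0, 0]]
  jaw: 20

```text
time_s: 36.33
position: [0.5789, -0.2996, 0.1221]
tool_rot: [[-1.0, 0.0, 0.002], [0.0, 1.0, -0.002], [-0.002, -0.002, -1.0]]
ft_force: [0.2, -1.9, 6.1]
grip_width: 0.0326
gripper_force: 59.8
```

Request:
step_arm:
  targets:
    - [[0, 0, -0.05], [0, 0, 0]]
    - [[0, 0, -0.1], [0, 0, 0]]
    - [[0, 0, -0.17], [0, 0, 0]]
    - [[0, 0, -0.25], [0, 0, 0]]
    - [[0, 0, -0.25], [0, 0, 0]]
    - [[0, 0, -0.25], [0, 0, 0]]

```text
time_s: 36.83
position: [0.5784, -0.2988, 0.1954]
tool_rot: [[-1.0, 0.0, 0.0], [0.0, 1.0, 0.0], [-0.0, 0.0, -1.0]]
ft_force: [0.3, -0.2, -6.3]
grip_width: 0.0325
gripper_force: 60.8
```

Request:
step_arm:
  targets:
    - [[0, 0.05, 0], [0, 0, 0]]
    - [[-0.02, 0.12, 0], [0, 0, 0]]
    - [[-0.04, 0.22, 0], [0, 0, 0]]
    - [[-0.07, 0.32, 0], [0, 0, 0]]
    - [[-0.1, 0.42, 0], [0, 0, 0]]
    - [[-0.13, 0.52, 0], [0, 0, 0]]
    - [[-0.16, 0.62, 0], [0, 0, 0]]
    - [[-0.19, 0.72, 0], [0, 0, 0]]
    - [[-0.209, 0.79, 0], [0, 0, 0]]
    - [[-0.209, 0.833, 0], [0, 0, 0]]

```text
time_s: 37.67
position: [0.6409, -0.0457, 0.1932]
tool_rot: [[-1.0, -0.002, -0.004], [-0.002, 1.0, 0.002], [0.004, 0.002, -1.0]]
ft_force: [-0.2, -0.2, -6.1]
grip_width: 0.0326
gripper_force: 60.8
```

Request:
step_arm:
  targets:
    - [[0, 0, 0], [0, 0, 0]]
    - [[0, 0, 0], [0, 0, 0]]
    - [[0, 0, 0.05], [0, 0, 0]]
    - [[0, 0, 0.1], [0, 0, 0]]
    - [[0, 0, 0.14], [0, 0, 0]]
    - [[0, 0, 0.18], [0, 0, 0]]
    - [[0, 0, 0.2], [0, 0, 0]]
    - [[0, 0, 0.215], [0, 0, 0]]
    - [[0, 0, 0.225], [0, 0, 0]]
    - [[0, 0, 0.225], [0, 0, 0]]

```text
time_s: 38.5
position: [0.6414, -0.0497, 0.1287]
tool_rot: [[-1.0, 0.001, 0.001], [0.001, 1.0, -0.0], [-0.001, -0.0, -1.0]]
ft_force: [0.6, -0.2, -5.5]
grip_width: 0.0324
gripper_force: 61.0
```

Request:
step_arm:
  targets:
    - [[0, 0, 0.003], [0, 0, 0]]
    - [[0, 0, 0.006], [0, 0, 0]]
    - [[0, 0, 0.006], [0, 0, 0]]
    - [[0, 0, 0.006], [0, 0, 0]]

```text
time_s: 38.83
position: [0.6418, -0.0494, 0.1281]
tool_rot: [[-1.0, 0.0, 0.003], [0.0, 1.0, -0.001], [-0.003, -0.001, -1.0]]
ft_force: [-1.7, -1.0, 5.6]
grip_width: 0.0329
gripper_force: 62.0
```

Request:
step_arm:
  targets:
    - [[0, 0, 0], [0, 0, 0]]
    - [[0, 0, 0], [0, 0, 0]]
    - [[0, 0, 0], [0, 0, 0]]
    - [[0, 0, 0], [0, 0, 0]]
    - [[0, 0, 0], [0, 0, 0]]
    - [[0, 0, 0], [0, 0, 0]]
  jaw: 65

```text
time_s: 39.33
position: [0.6412, -0.0491, 0.1265]
tool_rot: [[-1.0, 0.0, -0.0], [0.0, 1.0, 0.0], [0.0, 0.0, -1.0]]
ft_force: [-0.5, 0.1, -0.5]
grip_width: 0.0651
gripper_force: 0.0
```

Request:
step_arm:
  targets:
    - [[0, 0, -0.06], [0, 0, 0]]
    - [[0, 0, -0.14], [0, 0, 0]]
    - [[0, 0, -0.24], [0, 0, 0]]
    - [[0, 0, -0.33], [0, 0, 0]]
    - [[0, 0, -0.33], [0, 0, 0]]
    - [[0, 0, -0.33], [0, 0, 0]]

```text
time_s: 39.83
position: [0.6417, -0.0491, 0.227]
tool_rot: [[-1.0, 0.0, 0.003], [0.0, 1.0, -0.001], [-0.003, -0.001, -1.0]]
ft_force: [0.1, -0.4, -0.8]
grip_width: 0.0649
gripper_force: 0.0
```

Request:
step_arm:
  targets:
    - [[0.1, -0.1, 0], [0, 0, 0]]
    - [[0.2, -0.2, 0], [0, 0, 0]]
    - [[0.3, -0.3, 0], [0, 0, 0]]
    - [[0.4, -0.4, 0], [0, 0, 0]]
    - [[0.5, -0.5, 0], [0, 0, 0]]
    - [[0.6, -0.6, 0], [0, 0, 0]]
    - [[0.68, -0.7, 0], [0, 0, 0]]
    - [[0.75, -0.8, 0], [0, 0, 0]]
    - [[0.773, -0.82, 0], [0, 0, 0]]
    - [[0.773, -0.82, 0], [0, 0, 0]]

```text
time_s: 40.67
position: [0.4075, -0.2964, 0.2245]
tool_rot: [[-1.0, 0.004, -0.002], [0.004, 1.0, 0.002], [0.002, 0.002, -1.0]]
ft_force: [0.5, 0.2, 0.3]
grip_width: 0.0647
gripper_force: 0.0
```

Request:
step_arm:
  targets:
    - [[0, 0, 0], [0, 0, 0]]
    - [[0, 0, 0], [0, 0, 0]]

```text
time_s: 40.83
position: [0.4098, -0.294, 0.2251]
tool_rot: [[-1.0, -0.001, -0.001], [-0.001, 1.0, 0.001], [0.001, 0.001, -1.0]]
ft_force: [0.0, -0.5, 0.4]
grip_width: 0.0645
gripper_force: 0.0
```

```bash
python3 caps.py
```

```text
[ 0.4098 -0.294   0.2251]
wrist [271. 220.] [ 0.4097 -0.2966  0.1528] [ 411.5 -296.8] 17.2
top [301. 176.] [ 0.6388 -0.052   0.1597] [640.4 -52.1] 17.1
top [219. 187.] [0.621  0.0875 0.1597] [622.5  88.7] 17.2
top [453. 305.] [ 0.4178 -0.2956  0.1535] [ 411.3 -298.4] 17.2
```

Request:
step_arm:
  targets:
    - [[0, -0.005, 0.06], [0, 0, 0]]
    - [[0, -0.005, 0.12], [0, 0, 0]]
    - [[0, -0.005, 0.18], [0, 0, 0]]
    - [[0, -0.005, 0.24], [0, 0, 0]]
    - [[0, -0.005, 0.3], [0, 0, 0]]
    - [[0, -0.005, 0.347], [0, 0, 0]]
    - [[0, -0.005, 0.347], [0, 0, 0]]
    - [[0, -0.005, 0.347], [0, 0, 0]]
    - [[0, -0.005, 0.347], [0, 0, 0]]

```text
time_s: 41.68
position: [0.41, -0.2965, 0.1224]
tool_rot: [[-1.0, -0.001, 0.001], [-0.001, 1.0, -0.001], [-0.001, -0.001, -1.0]]
ft_force: [-0.9, 0.0, 0.3]
grip_width: 0.065
gripper_force: 0.0
```

Request:
step_arm:
  targets:
    - [[0, 0, 0], [0, 0, 0]]
    - [[0, 0, 0], [0, 0, 0]]
    - [[0, 0, 0], [0, 0, 0]]
    - [[0, 0, 0], [0, 0, 0]]
    - [[0, 0, 0], [0, 0, 0]]
    - [[0, 0, 0], [0, 0, 0]]
    - [[0, 0, 0], [0, 0, 0]]
  jaw: 20

```text
time_s: 42.27
position: [0.4096, -0.297, 0.1224]
tool_rot: [[-1.0, 0.0, 0.001], [0.0, 1.0, -0.002], [-0.001, -0.002, -1.0]]
ft_force: [0.0, -0.8, 6.7]
grip_width: 0.0326
gripper_force: 59.4
```

Request:
step_arm:
  targets:
    - [[0, 0, -0.05], [0, 0, 0]]
    - [[0, 0, -0.1], [0, 0, 0]]
    - [[0, 0, -0.17], [0, 0, 0]]
    - [[0, 0, -0.25], [0, 0, 0]]
    - [[0, 0, -0.25], [0, 0, 0]]
    - [[0, 0, -0.25], [0, 0, 0]]

```text
time_s: 42.77
position: [0.4092, -0.2965, 0.1963]
tool_rot: [[-1.0, 0.0, 0.0], [0.0, 1.0, -0.0], [-0.0, -0.0, -1.0]]
ft_force: [0.7, -0.8, -5.6]
grip_width: 0.0326
gripper_force: 61.4
```

Request:
step_arm:
  targets:
    - [[0, 0.05, 0], [0, 0, 0]]
    - [[-0.03, 0.12, 0], [0, 0, 0]]
    - [[-0.06, 0.2, 0], [0, 0, 0]]
    - [[-0.1, 0.28, 0], [0, 0, 0]]
    - [[-0.14, 0.36, 0], [0, 0, 0]]
    - [[-0.18, 0.44, 0], [0, 0, 0]]
    - [[-0.22, 0.52, 0], [0, 0, 0]]
    - [[-0.26, 0.6, 0], [0, 0, 0]]
    - [[-0.3, 0.66, 0], [0, 0, 0]]
    - [[-0.32, 0.7, 0], [0, 0, 0]]

```text
time_s: 43.6
position: [0.5052, -0.0839, 0.1944]
tool_rot: [[-1.0, -0.001, -0.003], [-0.001, 1.0, 0.002], [0.003, 0.002, -1.0]]
ft_force: [0.2, -0.1, -6.0]
grip_width: 0.0326
gripper_force: 61.3
```

Request:
step_arm:
  targets:
    - [[-0.04, 0.07, 0], [0, 0, 0]]
    - [[-0.08, 0.14, 0], [0, 0, 0]]
    - [[-0.12, 0.2, 0], [0, 0, 0]]
    - [[-0.15, 0.26, 0], [0, 0, 0]]
    - [[-0.18, 0.31, 0], [0, 0, 0]]
    - [[-0.188, 0.323, 0], [0, 0, 0]]
    - [[-0.188, 0.323, 0], [0, 0, 0]]
    - [[-0.188, 0.323, 0], [0, 0, 0]]

```text
time_s: 44.27
position: [0.5609, 0.0103, 0.1951]
tool_rot: [[-1.0, -0.0, -0.003], [-0.0, 1.0, 0.0], [0.003, 0.0, -1.0]]
ft_force: [1.1, -0.4, -5.9]
grip_width: 0.0326
gripper_force: 61.4
```

Request:
step_arm:
  targets:
    - [[0, 0, 0.05], [0, 0, 0]]
    - [[0, 0, 0.1], [0, 0, 0]]
    - [[0, 0, 0.14], [0, 0, 0]]
    - [[0, 0, 0.18], [0, 0, 0]]
    - [[0, 0, 0.2], [0, 0, 0]]
    - [[0, 0, 0.215], [0, 0, 0]]
    - [[0, 0, 0.225], [0, 0, 0]]
    - [[0, 0, 0.225], [0, 0, 0]]
    - [[0, 0, 0.23], [0, 0, 0]]
    - [[0, 0, 0.231], [0, 0, 0]]

```text
time_s: 45.1
position: [0.5624, 0.01, 0.1285]
tool_rot: [[-1.0, 0.0, 0.003], [0.0, 1.0, -0.001], [-0.003, -0.001, -1.0]]
ft_force: [-0.9, -1.0, 4.9]
grip_width: 0.0327
gripper_force: 62.3
```

Contact. Release, rise, and check everything.

Request:
step_arm:
  targets:
    - [[0, 0, 0], [0, 0, 0]]
    - [[0, 0, 0], [0, 0, 0]]
    - [[0, 0, 0], [0, 0, 0]]
    - [[0, 0, 0], [0, 0, 0]]
    - [[0, 0, 0], [0, 0, 0]]
    - [[0, 0, 0], [0, 0, 0]]
  jaw: 65

```text
time_s: 45.6
position: [0.5618, 0.0104, 0.1273]
tool_rot: [[-1.0, 0.0, 0.0], [0.0, 1.0, -0.0], [-0.0, -0.0, -1.0]]
ft_force: [1.4, 0.2, 0.4]
grip_width: 0.0648
gripper_force: 0.0
```

Request:
step_arm:
  targets:
    - [[0, 0, -0.06], [0, 0, 0]]
    - [[0, 0, -0.14], [0, 0, 0]]
    - [[0, 0, -0.24], [0, 0, 0]]
    - [[0, 0, -0.36], [0, 0, 0]]
    - [[0, 0, -0.36], [0, 0, 0]]
    - [[0.1, 0, -0.4], [0, 0, 0]]
    - [[0.2, 0, -0.4], [0, 0, 0]]
    - [[0.3, 0, -0.4], [0, 0, 0]]
    - [[0.4, 0, -0.4], [0, 0, 0]]
    - [[0.4, 0, -0.4], [0, 0, 0]]

```text
time_s: 46.43
position: [0.4376, 0.011, 0.2474]
tool_rot: [[-1.0, 0.0, -0.002], [0.0, 1.0, 0.0], [0.002, 0.0, -1.0]]
ft_force: [1.3, 0.7, 1.1]
grip_width: 0.065
gripper_force: 0.0
```

Request:
step_arm:
  targets:
    - [[0, 0, 0], [0, 0, 0]]
    - [[0, 0, 0], [0, 0, 0]]
    - [[0, 0, 0], [0, 0, 0]]

```text
time_s: 46.68
position: [0.4427, 0.0102, 0.2472]
tool_rot: [[-1.0, 0.0, 0.0], [0.0, 1.0, -0.0], [-0.0, -0.0, -1.0]]
ft_force: [0.2, 0.8, 0.1]
grip_width: 0.0649
gripper_force: 0.0
```

```bash
python3 caps.py; python3 - <<'E'
from h import *
for n in ('wrist','scene','top'):
    d=get_image(n); w=world(d); z=w[...,2]; save(d,n+'4.png')
    hsv=cv2.cvtColor(d['img'],cv2.COLOR_RGB2HSV); H,S,V=[hsv[...,i].astype(int) for i in range(3)]
    near=(abs(w[...,0]-.61)<.15)&(abs(w[...,1]-.02)<.15)
    for nm,m in (('cap',(z>.149)&(z<.17)&near),('blue',(z<.016)&(z>.006)&(H>100)&(H<130)&(S>110)&near),('green',(z<.016)&(z>.006)&(H>45)&(H<85)&(S>110)&near),('yellow',(z<.016)&(z>.006)&(H>22)&(H<32)&(S>150)&near)):
        k,l,st,c=cv2.connectedComponentsWithStats(m.astype(np.uint8))
        for i in range(1,k):
            if st[i,4]>100:
                p=w[l==i]; cc,r=cv2.minEnclosingCircle((p[:,:2]*1000).astype(np.float32)); print(n,nm,st[i,4],c[i].round(),np.round(cc,1),round(r,1))
E
```

```text
[0.4427 0.0102 0.2472]
wrist [276. 359.] [0.5596 0.0104 0.1568] [563.9  10.1] 17.6
top [301. 176.] [ 0.6386 -0.0521  0.1596] [640.2 -52.3] 17.0
top [219. 187.] [0.6211 0.0875 0.1599] [622.6  88.6] 17.1
top [266. 221.] [0.563  0.008  0.1603] [563.7   8.1] 16.8
wrist cap 1635 [276. 362.] [563.9  10.4] 17.3
wrist blue 733 [331. 305.] [618.7  83. ] 36.1
wrist green 710 [221. 313.] [632.3 -54.2] 34.9
wrist yellow 210 [252. 264.] [557.4 -14.4] 21.7
scene cap 219 [272. 178.] [563.8   9. ] 19.0
scene cap 220 [321. 181.] [623.9  88.7] 17.8
scene cap 241 [265. 219.] [642.2 -51. ] 17.4
scene blue 274 [315. 224.] [626.3  88. ] 37.4
scene green 288 [268. 259.] [642.5 -50.5] 37.4
top cap 320 [301. 175.] [640.1 -52. ] 17.2
top cap 324 [219. 187.] [622.5  88.4] 17.0
top cap 322 [266. 220.] [563.7   8.1] 16.7
top blue 144 [227. 213.] [608.9  90.7] 31.5
top yellow 225 [264. 239.] [559.2  11. ] 34.6
```

View pics/scene4.png

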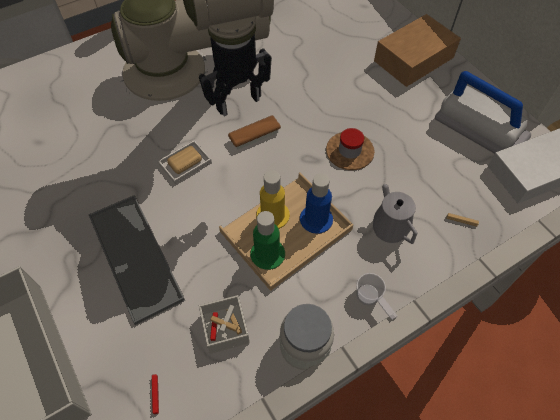

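View pics/top4.png

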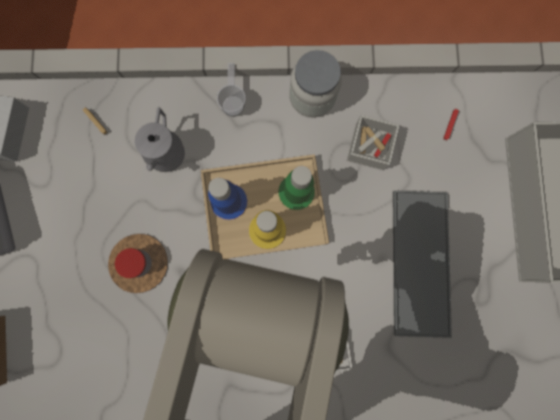

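The scene and top views show blue (318,205), green (267,240) and yellow (272,200) upright on their coasters. Each is within about 3 mm of where it started. The tin is centred on the mat at (350,145), the tray is empty, the jug hasn't moved, and the arm is clear.

```bash
python3 -c "
from rig import close_job
print(close_job())"
```

```text
the job is handed in; nothing more can be done
None
```

The job is handed in: all three bottles stood in the tray, then the tin went to the middle of the mat, and each bottle went back to its own coaster, within about 3 mm of where it started, with the jug unmoved and everything upright and let go after about 47 s.

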